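# Release the larger tea cake from the roll-off rack

## Task

A larger and a smaller pressed tea cake wait on edge behind the two gates of the roll-off rack. With a fingertip, press down the outer end of the lever on the larger cake's side all the way, so that its gate lifts, keep it down until that cake has rolled to the foot of its lane, then let the lever rise so the gate shuts again. Keep the other gate shut with the smaller cake behind it, do not touch or lift the cakes, and leave everything else on the table where it stands.

Things in the scene. Friction and masses are not known exactly. Their poses are not given: they have to be found in the camera images.
- rack: Fixed wooden rack with two lanes side by side. Origin on the table, midway between the two gates; z up, x up the slope (lanes fall 10 degrees towards -x), y towards the left lane. Lane centres at y = +30 mm (left) and -30 mm (right), 28 mm wide inside, walls 24 mm high, floor 65 mm above the table at the gates (x = 0). Cakes wait at x = +29 mm (larger) and +20 mm (smaller); end wall of the foot at x = -130 mm.
- lever_left (a joint): Left lane's rocking lever, rad: 0 = gate shut, 0.55 = pad fully down, gate fully up (end stop). It lies across the lanes at rack x = 0: gate blade on its inner end, pivot at rack y = +155 mm, z = 105 mm between two posts 122 mm high, pad on its outer end. Springs back to 0 by itself; pressing takes about 2 to 6 N. The larger cake passes only above about 0.45.
- lever_right (a joint): Right lane's rocking lever: mirror image of the left one (pivot at rack y = -155 mm), same values and behaviour.
- pad_left (a point): Centre of the top face of the left lever's press pad, a wooden plate 30 (along the lanes) x 40 x 8 mm; moves with the lever. At rest: rack x = 0, y = +246 mm, 159 mm above the table, plate sloping up outwards by 23 degrees. Fully pressed: y = +261 mm, 104 mm above the table, sloping down outwards by 9 degrees. A rubber stop post 70 mm high stands below. Press vertically down here.
- pad_right (a point): The same point on the right lever's pad (mirror image: rack y = -246 mm at rest, -261 mm fully pressed, same heights).
- cake_big: Larger tea cake: hard brown disc, 52 mm diameter, 22 mm thick, about 50 g, standing on edge in one of the two lanes behind its gate (which lane varies). Origin at its centre. When released it rolls down, in about one second, to rest against the end wall at the foot, its centre at about rack x = -0.105.
- cake_small: Smaller tea cake: hard brown disc, 34 mm diameter, 22 mm thick, about 22 g, on edge in the other lane behind its gate; origin at its centre. Stays there.
- tin: Bystander: upright steel tin, 52 mm diameter, 62 mm high, beside the left lane uphill of the left lever; origin at its underside.
- mould: Bystander: aluminium press ring, 64 mm diameter, 34 mm high, beside the right lane downhill of the right lever; origin at its underside.
- bowl: Bystander: white bowl, 100 mm diameter, 45 mm high, left of the rack; origin at its underside.
- brush: Bystander: wooden hand brush lying right of the rack.
- jar: Bystander: jar, 66 mm diameter, 95 mm high, beyond the rack; origin at its underside.
- spoon: Bystander: wooden spoon lying beyond the rack.

How it is judged:
By the outcome, as a careful person would: the job done as asked, in the order asked, and still so for the second after the job is handed in, with the robot touching nothing.
It also fails if it takes over 35 s, if anything falls off the work surface, if the arm or the gripper's body presses on something with over 40 N, if the wrist force passes 120 N, or if a joint passes its speed limit or range.

## Robot

A 7-joint arm with a two-finger parallel gripper is mounted at the origin on the work surface. World frame = base frame: x ahead of the robot, y to its left, z up, the work surface at z = 0. Lengths are in m, angles in rad, forces in N, time in s.
With the tool pointing down it reaches from about 0.425 to 0.95 m from the base axis. Payload 4.7 kg.
Tool frame: the origin (TCP) lies midway between the tips of the shut fingers; the grasp point (between the pads) lies 19 mm behind it; y points along the fingers, z is the direction in which the jaws open and shut, and the axes are right-handed (so a half turn about y gives the same grasp; the last joint's range is limited). The gripper opens to 85 mm and grips with 20 to 120 N. Pads are 22 mm wide; open, the fingers measure 114 mm over their backs; the gripper's body (76 mm by 85 mm) begins 54 mm behind the grasp point. The pads swing forward as they close: fully open they stand 13 mm farther back than shut.
Start: joints at [-1.346, 0.469, -0.049, 1.532, 0.024, 1.141, -0.082], TCP at [0.169, 0.653, 0.231] pointing down, gripper open.
Joint ranges: [-2.59, 2.59], [-0.33, 1.99], [-1.39, 1.29], [0.1, 2.45], [-1.04, 4.18], [0.21, 1.99], [-2.66, 2.66]. Speed limits (rad/s): [2.57, 2.57, 3.14, 3.14, 3.14, 3.14, 3.14].

## Interface

Orientations are given as a 3x3 rotation matrix whose columns are the frame's x, y, z axes.
In Python, from workcell import get_state, snapshot, finish_job gives the robot as it stands.
- The arm moves only by the tool drive_tool, never from a script. Its argument "steps" is a list of rows, each a list of 7 numbers: the finger opening in mm, from 0 to 85.4, then the shift along the tool's x, y, z in mm, then the turn, a rotation vector about the tool's x, y, z in degrees. In form: [[hand, x, y, z, wx, wy, wz], ...]. A call has 1 to 12 rows; each row is the pose to reach, as a shift and turn from the pose measured when the call began, along the tool's axes at that moment; what a row does not reach only later rows make up. A row lasts 1/8 s, in which the tool goes at most 62.5 mm and 10.7 degrees, less where a joint would pass 70% of its speed; a pose out of reach is approached as far as the arm can. A call with a gripper value outside its range is refused whole. The fingers move at their own pace and stop on an object; "grip_force" is the grip in N (left out, the last holds). Time passes only in rows, so rows that repeat a pose let the fingers close. It gives the time, the measured TCP pose, the force and the opening at its end, in the units of the state.
- get_state(): the state, without advancing time (a new reading comes with each control period).
- snapshot(name): name is "side" or "top"; returns a dict with "frame" (480x640x3 uint8, red, green, blue), "z_map" (480x640 float32, m along the optical axis (not along the pixel's ray), 0 where there is no reading), "mtx" (3x3 intrinsics, pixels), "rvec" (rotation vector, rad) and "tvec" (3), from world to camera coordinates, as OpenCV has them. Camera axes: x right, y down, z forward; pixel columns grow to the right and rows downward; lengths in m; the calibration is good to about 2 mm. A picture is of the moment at which its call begins.
- finish_job(): hands the job in, once; it reports no verdict.
The state is a dict: "time_s": time; "qpos": joint angles; "dq": joint speeds; "tau": joint torques, N m; "position": TCP position; "eef_rot": TCP orientation; "wrist_force": force on the tool from outside, world axes, zero at the start; "torque": the same for the moment, N m; "finger_gap": finger opening in m.
Only numpy, scipy, OpenCV 4.12 (cv2) and the standard library are available. Lean on these libraries where they do the work, as an engineer would, in place of code of your own. Each camera call takes 0.05 s, during which the arm holds its last target.

## Working session

There is one attempt and no reset: what is moved stays moved. The work goes in short steps, Python scripts to look and compute and a tool call to move; the robot and the scene stay as the last step left them, time stands still between calls to the robot, and variables do not carry over. Pictures are saved under pics/ and viewed, and the job is handed in when it is done.

Besides the shell and the picture viewer there is one more tool, called after "Call:" as name(argument=value, ...), one argument or row to a line, values as JSON. drive_tool: Moves the arm, as the interface text tells. Its arguments: {"type":"object","properties":{"steps":{"type":"array","items":{"type":"array","items":{"type":"number"}}},"grip_force":{"type":"number"}},"required":["steps"]}

```bash
mkdir -p pics
python3 - <<'E'
from workcell import *
import cv2,numpy as np
s=get_state();print(s['time_s'],s['position'],s['eef_rot'],s['wrist_force'],s['finger_gap'])
for n in('top','side'):
    d=snapshot(n);cv2.imwrite(f'pics/{n}0.png',d['frame'][:,:,::-1]);np.savez(f'{n}0.npz',**d)
    R=cv2.Rodrigues(np.array(d['rvec']))[0];print(n,d['mtx'],-R.T@np.array(d['tvec']).ravel(),R)
E
```

```text
0.0 [0.16931299 0.65281728 0.23025075] [[ 9.67969146e-01 -4.30675534e-04  2.51068811e-01]
 [-2.51069172e-01 -1.92063668e-03  9.67967242e-01]
 [ 6.53321581e-05 -9.99998063e-01 -1.96724639e-03]] [ 0.73212457 -0.02845521  0.93349159] 0.08564224699879386
top [[443.02700782   0.         321.64886592]
 [  0.         443.02700782 238.68912649]
 [  0.           0.           1.        ]] [ 0.41554092 -0.00267961  1.23254183] [[-0.00500543 -0.99986147 -0.01587405]
 [-0.99183879  0.00698642 -0.12730671]
 [ 0.12739997  0.01510728 -0.99173636]]
side [[588.59033052   0.         302.98364599]
 [  0.         588.59033052 241.08443662]
 [  0.           0.           1.        ]] [ 0.40637155 -0.98360941  0.98981541] [[ 0.98884457 -0.14891457  0.00329761]
 [-0.09521703 -0.64898909 -0.75481579]
 [ 0.11454318  0.7460815  -0.65592854]]
```

View pics/top0.png

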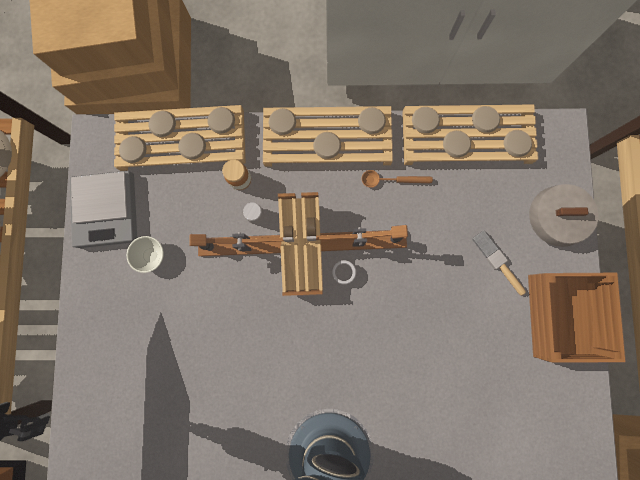

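View pics/side0.png

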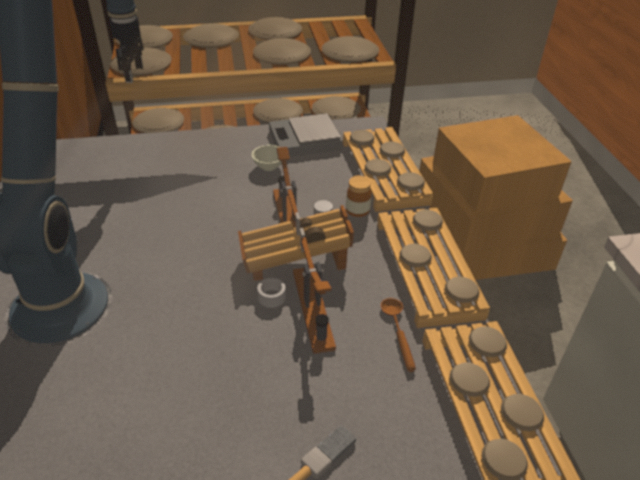

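The top view shows the rack near (300,243), with the left pad near (200,240) and the right pad near (400,233). I'll zoom in to see which lane holds which cake.

Run:
```python
import cv2,numpy as np
a=cv2.imread('pics/top0.png')[180:310,180:430];b=cv2.imread('pics/side0.png')[140:360,220:380]
cv2.imwrite('pics/topz.png',cv2.resize(a,None,fx=3.2,fy=3.2,interpolation=2));cv2.imwrite('pics/sidez.png',cv2.resize(b,None,fx=2.7,fy=2.7,interpolation=2))
```

```text
(no output)
```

View pics/topz.png

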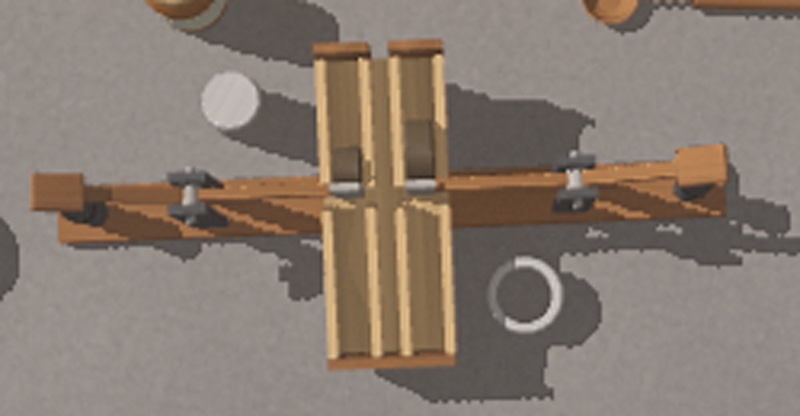

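View pics/sidez.png

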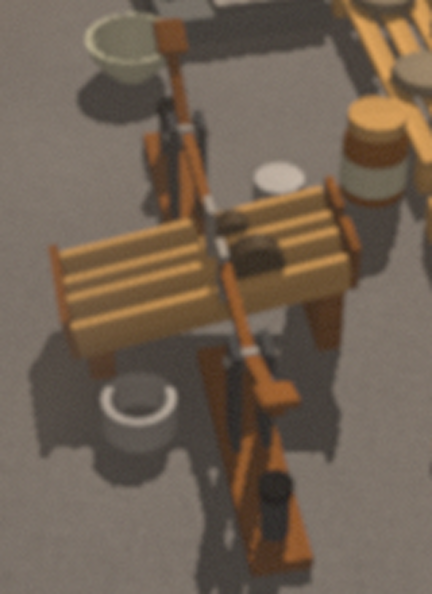

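The larger cake is in the right lane: its blob is about twice as long in the top crop (420,150), and bigger in the side crop too. So the right lever is the one to press. Next I'll measure both pads and the cake sizes.

```bash
cat > h.py <<'E'
import cv2,numpy as np
def cam(d):
    R=cv2.Rodrigues(np.array(d['rvec']))[0];t=np.array(d['tvec']).ravel();return R,t,np.array(d['mtx'])
def ray(d,u,v,z):
    R,t,K=cam(d);c=-R.T@t;r=R.T@np.linalg.inv(K)@[u,v,1.];return c+r*(z-c[2])/r[2]
def cloud(d):
    R,t,K=cam(d);Z=d['z_map'];v,u=np.mgrid[:480,:640]
    P=np.stack([(u-K[0,2])/K[0,0]*Z,(v-K[1,2])/K[1,1]*Z,Z],-1);return (P-t)@R
def proj(d,p):
    R,t,K=cam(d);q=K@(R@np.array(p)+t);return q[:2]/q[2]
E
python3 - <<'E'
from h import *
d=np.load('top0.npz');C=cloud(d);fr=d['frame'].astype(int)
hsv=cv2.cvtColor(d['frame'],cv2.COLOR_RGB2HSV)
for n,(u0,u1,v0,v1) in dict(L=(188,208,230,250),R=(385,410,220,245)).items():
    Z=C[v0:v1,u0:u1,2]; m=(Z>.146)&(Z<.172)
    v,u=np.nonzero(m);P=C[v0:v1,u0:u1][m]
    print(n,m.sum(),'centroid px',u.mean()+u0,v.mean()+v0,'depth mean',P.mean(0),'min',P.min(0),'max',P.max(0),'ray',ray(d,u.mean()+u0,v.mean()+v0,.159))
# by contours
m=((hsv[...,1]>110)&(hsv[...,0]<20)&(hsv[...,2]>130)).astype(np.uint8)
for (u0,u1,v0,v1) in ((188,207,230,250),(391,410,222,245)):
    q=m[v0:v1,u0:u1];v,u=np.nonzero(q);print('colour bbox',u.min()+u0,u.max()+u0,v.min()+v0,v.max()+v0)
s=np.load('side0.npz');C2=cloud(s)
for n,(u0,u1,v0,v1) in dict(L=(270,295,142,165),R=(308,335,270,300)).items():
    Z=C2[v0:v1,u0:u1,2]; mm=(Z>.146)&(Z<.175);P=C2[v0:v1,u0:u1][mm];print('side',n,mm.sum(),P.mean(0),P.min(0),P.max(0))
# lanes: print heights along lanes
for u in (287,311):print(u,[(v,*np.round(C[v,u]*1000).astype(int)) for v in range(194,246,3)])
E
```

```text
L 203 centroid px 197.12807881773398 239.51231527093597 depth mean [0.5535544  0.31917829 0.15914745] min [0.539513   0.29823718 0.14648639] max [0.56830633 0.33809411 0.16825273] ray [0.55356574 0.31927    0.159     ]
R 198 centroid px 398.9343434343434 231.12121212121212 depth mean [ 0.57067865 -0.17503059  0.15952443] min [ 0.55633881 -0.1943808   0.14689595] max [ 0.58619654 -0.15477587  0.17103142] ray [ 0.57075193 -0.17516426  0.159     ]
colour bbox 190 204 234 249
colour bbox 391 406 225 244
side L 146 [0.54971087 0.3182617  0.15563142] [0.5351173  0.29608937 0.14614589] [0.56542361 0.33942321 0.16527192]
side R 157 [ 0.56686272 -0.17958271  0.15834097] [ 0.55284169 -0.19623747  0.14762284] [ 0.58292591 -0.15672341  0.16621511]
287 [(194, np.int64(675), np.int64(103), np.int64(118)), (197, np.int64(670), np.int64(104), np.int64(105)), (200, np.int64(667), np.int64(106), np.int64(84)), (203, np.int64(659), np.int64(106), np.int64(82)), (206, np.int64(651), np.int64(106), np.int64(83)), (209, np.int64(643), np.int64(106), np.int64(80)), (212, np.int64(635), np.int64(106), np.in
[... 787 characters left out ...]
np.int64(651), np.int64(43), np.int64(81)), (209, np.int64(644), np.int64(43), np.int64(77)), (212, np.int64(635), np.int64(43), np.int64(79)), (215, np.int64(627), np.int64(43), np.int64(77)), (218, np.int64(614), np.int64(42), np.int64(110)), (221, np.int64(604), np.int64(41), np.int64(118)), (224, np.int64(597), np.int64(41), np.int64(118)), (227, np.int64(588), np.int64(41), np.int64(123)), (230, np.int64(582), np.int64(41), np.int64(116)), (233, np.int64(574), np.int64(42), np.int64(112)), (236, np.int64(566), np.int64(41), np.int64(119)), (239, np.int64(561), np.int64(42), np.int64(93)), (242, np.int64(557), np.int64(44), np.int64(63)), (245, np.int64(549), np.int64(43), np.int64(65))]
```

```bash
cat >> h.py <<'E'
from scipy.spatial.transform import Rotation as Ro
YAW=np.array([[0.035,0,0.9994],[-0.9994,0,0.035],[0,-1,0]]) # target: z along rack x
def delta(s,p,Rt):
    R=np.array(s['eef_rot']);return np.round(R.T@(np.array(p)-s['position'])*1000,1),np.round(np.degrees(Ro.from_matrix(R.T@Rt).as_rotvec()),2)
E
python3 - <<'E'
from h import *;from workcell import *
s=get_state();print(delta(s,[.47,.30,.28],YAW))
E
```

```text
(array([ 379.6,  -49.2, -266.2]), array([9.000e-02, 7.345e+01, 7.000e-02]))
```

Call:
drive_tool(
  steps=[
    [0, 38, -8, -27, 0, 5, 0],
    [0, 76, -16, -54, 0, 10, 0],
    [0, 114, -24, -81, 0, 15, 0],
    [0, 152, -32, -108, 0, 20, 0],
    [0, 190, -40, -135, 0, 25, 0],
    [0, 228, -48, -160, 0, 30, 0],
    [0, 266, -50, -186, 0, 35, 0],
    [0, 304, -50, -213, 0, 40, 0],
    [0, 342, -50, -240, 0, 44, 0],
    [0, 380, -50, -266, 0, 48, 0],
  ],
)

```text
time_s: 1.35
position: [0.471, 0.2986, 0.2806]
eef_rot: [[0.459, -0.001, 0.888], [-0.888, -0.002, 0.459], [0.001, -1.0, -0.002]]
wrist_force: [0.1, -0.4, -0.3]
finger_gap: 0.0
```

Run:
```python
from h import *;from workcell import *
s=get_state();print(s['time_s'],s['position'],s['finger_gap'],s['qpos']);print(delta(s,[.569,-.184,.23],YAW))
```

```text
1.35 [0.47098229 0.29863695 0.28058106] 3.765601508853966e-06 [-0.8743631   0.23654828  0.2833367   1.76558644 -0.07052542  1.15132486
 -0.09264772]
(array([ 473.7,   51.5, -134.4]), array([ 0.08, 25.32,  0.1 ]))
```

Call:
drive_tool(
  steps=[
    [0, 47, 0, -13, 0, 3, 0],
    [0, 94, 0, -27, 0, 6, 0],
    [0, 141, 0, -40, 0, 9, 0],
    [0, 188, 0, -54, 0, 12, 0],
    [0, 235, 0, -67, 0, 15, 0],
    [0, 282, 0, -80, 0, 18, 0],
    [0, 329, 0, -94, 0, 21, 0],
    [0, 376, 0, -107, 0, 23, 0],
    [0, 423, 10, -121, 0, 25, 0],
    [0, 455, 30, -130, 0, 25.3, 0],
    [0, 474, 50, -134, 0, 25.3, 0],
    [0, 474, 50, -134, 0, 25.3, 0],
  ],
)

```text
time_s: 2.85
position: [0.5681, -0.1852, 0.2296]
eef_rot: [[0.032, -0.005, 0.999], [-0.999, -0.002, 0.032], [0.002, -1.0, -0.005]]
wrist_force: [0.8, 0.0, 0.3]
finger_gap: 0.0001
```

Run:
```python
from h import *;from workcell import *
s=get_state();print(s['time_s'],s['position'],s['wrist_force']);print(delta(s,[.569,-.186,.104],YAW))
for n in('top','side'):
    d=snapshot(n);f=d['frame'][:,:,::-1]
    c=f[150:310,180:430] if n=='top' else f[100:360,180:380]
    cv2.imwrite(f'pics/{n}1.png',cv2.resize(c,None,fx=2.3,fy=2.3,interpolation=2))
```

```text
2.85 [ 0.56810391 -0.18522499  0.22957675] [0.81232079 0.02052191 0.28625796]
(array([  0.6, 125.6,   1.5]), array([ 0.3 , -0.15,  0.11]))
```

View pics/side1.png

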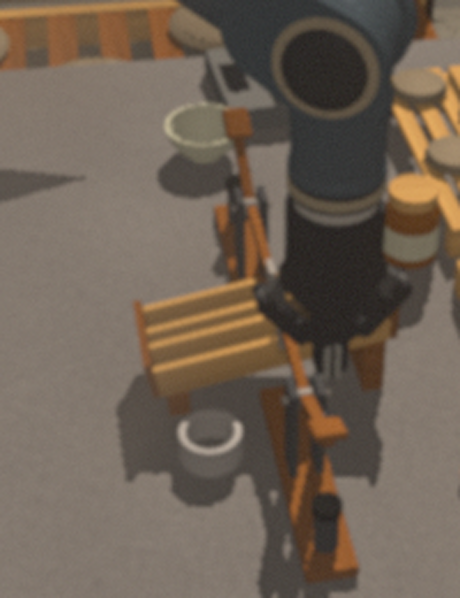

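View pics/top1.png

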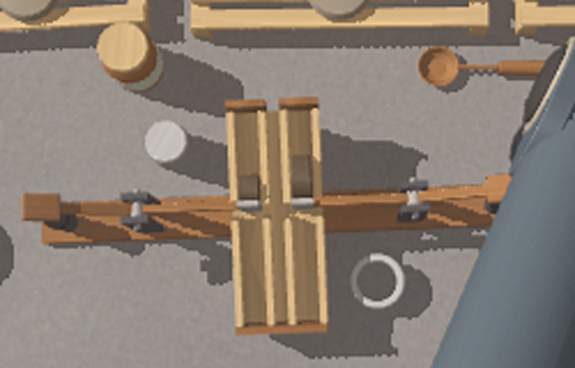

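The side view shows the closed fingertip at about full-image (324,261), above the right pad at about (322,286). Both gates are shut. Pressing now.

Call:
drive_tool(
  steps=[
    [0, 0, 25, 0, 0, 0, 0],
    [0, 0, 45, 0, 0, 0, 0],
    [0, 0, 60, 1, 0, 0, 0],
    [0, 0, 72, 1, 0, 0, 0],
    [0, 1, 84, 1, 0, 0, 0],
    [0, 2, 96, 1, 0, 0, 0],
    [0, 4, 108, 1, 0, 0, 0],
    [0, 6, 117, 1, 0, 0, 0],
    [0, 7, 123, 1, 0, 0, 0],
    [0, 7, 124, 1, 0, 0, 0],
  ],
)

```text
time_s: 4.2
position: [0.5709, -0.1899, 0.1072]
eef_rot: [[0.036, -0.001, 0.999], [-0.999, -0.001, 0.036], [0.001, -1.0, -0.001]]
wrist_force: [1.6, 0.9, 3.7]
finger_gap: -0.0001
```

```bash
cat > look.py <<'E'
import sys
from h import *;from workcell import *
k=sys.argv[1]
s=get_state();print(s['time_s'],s['position'],s['wrist_force'])
out=[]
for n in('top','side'):
    d=snapshot(n);np.savez(f'{n}{k}.npz',**d);f=d['frame'][:,:,::-1]
    c=f[180:310,180:430] if n=='top' else f[140:360,200:380]
    c=cv2.resize(c,None,fx=2,fy=2,interpolation=2) if n=='side' else cv2.resize(c,None,fx=1.6,fy=1.6,interpolation=2)
    out.append(np.pad(c,((0,440-c.shape[0]),(0,0),(0,0))))
cv2.imwrite(f'pics/l{k}.png',np.hstack(out))
E
python3 look.py 2
```

```text
4.2 [ 0.57089415 -0.18991299  0.1071677 ] [1.57103816 0.90047757 3.7338004 ]
```

View pics/l2.png

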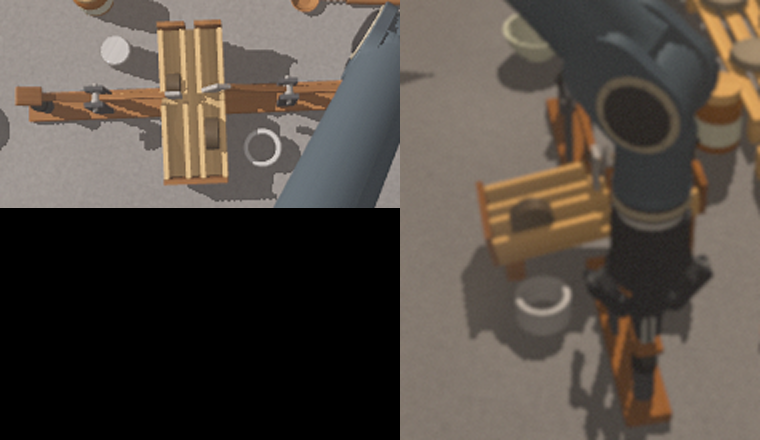

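The top view shows the gate raised and the large cake already rolling down, at crop (210,133). I'll press the last few millimetres to the stop and hold.

Call:
drive_tool(
  steps=[
    [0, 0, 2, 0, 0, 0, 0],
    [0, 0, 4, 0, 0, 0, 0],
    [0, 0, 4, 0, 0, 0, 0],
    [0, 0, 4, 0, 0, 0, 0],
  ],
)

```text
time_s: 4.8
position: [0.5709, -0.1899, 0.1039]
eef_rot: [[0.036, -0.001, 0.999], [-0.999, -0.0, 0.036], [0.0, -1.0, -0.001]]
wrist_force: [1.4, 0.6, 5.7]
finger_gap: 0.0002
```

Call:
drive_tool(
  steps=[
    [0, 0, 2, 0, 0, 0, 0],
    [0, 0, 3, 0, 0, 0, 0],
    [0, 0, 3, 0, 0, 0, 0],
    [0, 0, 3, 0, 0, 0, 0],
    [0, 0, 3, 0, 0, 0, 0],
    [0, 0, 3, 0, 0, 0, 0],
    [0, 0, 3, 0, 0, 0, 0],
    [0, 0, 3, 0, 0, 0, 0],
  ],
)

```text
time_s: 5.8
position: [0.5711, -0.1899, 0.1029]
eef_rot: [[0.036, -0.0, 0.999], [-0.999, 0.001, 0.036], [-0.001, -1.0, -0.0]]
wrist_force: [-3.5, 3.5, 15.2]
finger_gap: -0.0001
```

```bash
python3 look.py 3;python3 -c "
from h import *
d=np.load('top3.npz');C=cloud(d);print([(v,*np.round(C[v,312]*1000).astype(int).tolist()) for v in range(222,298,4)])"
```

```text
5.8 [ 0.57107744 -0.18991423  0.10287832] [-3.45030836  3.46035002 15.22475569]
[(222, 609, 40, 73), (226, 599, 40, 71), (230, 589, 41, 67), (234, 564, 37, 171), (238, 567, 41, 67), (242, 556, 41, 69), (246, 546, 41, 65), (250, 536, 41, 59), (254, 525, 41, 59), (258, 515, 41, 57), (262, 505, 41, 52), (266, 494, 41, 50), (270, 483, 42, 49), (274, 471, 40, 92), (278, 460, 40, 101), (282, 450, 40, 100), (286, 440, 40, 94), (290, 430, 41, 79), (294, 420, 43, 3)]
```

View pics/l3.png

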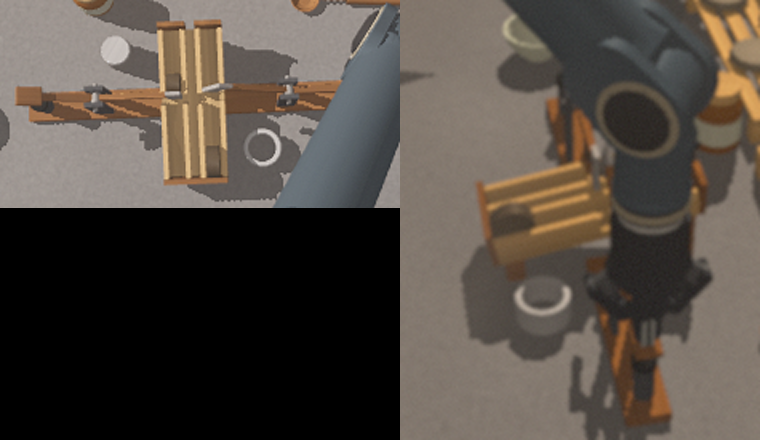

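The force jumped to 15 N with almost no travel, so the lever is on its stop. The large cake rests at the foot, with its centre at world x ≈ 0.455, which is rack x ≈ -0.105. I'll let the lever rise gently.

Call:
drive_tool(
  steps=[
    [0, 0, -6, 0, 0, 0, 0],
    [0, -1, -14, 0, 0, 0, 0],
    [0, -2, -23, 0, 0, 0, 0],
    [0, -3, -32, 0, 0, 0, 0],
    [0, -4, -41, 0, 0, 0, 0],
    [0, -5, -50, 0, 0, 0, 0],
    [0, -6, -58, 0, 0, 0, 0],
    [0, -6, -70, 0, 0, 0, 0],
    [0, -6, -90, 0, 0, 0, 0],
    [0, -6, -120, 0, 0, 0, 0],
    [0, -6, -150, 0, 0, 0, 0],
    [0, -6, -150, 0, 0, 0, 0],
  ],
)

```text
time_s: 7.4
position: [0.572, -0.1855, 0.2557]
eef_rot: [[0.035, 0.005, 0.999], [-0.999, -0.001, 0.035], [0.001, -1.0, 0.005]]
wrist_force: [0.5, 0.4, 0.3]
finger_gap: -0.0001
```

```bash
python3 look.py 4;python3 -c "
from h import *
d=np.load('top4.npz');C=cloud(d)
for u in (289,312):print([(v,*np.round(C[v,u]*1000).astype(int).tolist()) for v in range(218,298,4)])"
```

```text
7.4 [ 0.57196055 -0.18553222  0.25572125] [0.45463213 0.44233888 0.26792243]
[(218, 619, 101, 79), (222, 609, 101, 75), (226, 596, 99, 95), (230, 584, 99, 103), (234, 573, 99, 103), (238, 561, 97, 119), (242, 558, 102, 63), (246, 547, 102, 65), (250, 536, 102, 61), (254, 526, 102, 60), (258, 515, 102, 59), (262, 505, 102, 56), (266, 494, 103, 53), (270, 483, 103, 55), (274, 473, 103, 50), (278, 463, 103, 48), (282, 452, 103, 49), (286, 441, 103, 44), (290, 431, 103, 47), (294, 420, 100, 76)]
[(218, 619, 40, 76), (222, 610, 40, 72), (226, 598, 40, 75), (230, 588, 40, 72), (234, 578, 41, 69), (238, 561, 39, 116), (242, 557, 41, 65), (246, 547, 41, 62), (250, 536, 41, 62), (254, 525, 41, 61), (258, 515, 41, 53), (262, 504, 41, 55), (266, 494, 41, 53), (270, 483, 41, 53), (274, 471, 40, 92), (278, 460, 40, 100), (282, 450, 40, 98), (286, 440, 40, 93), (290, 430, 41, 78), (294, 420, 44, -2)]
```

View pics/l4.png

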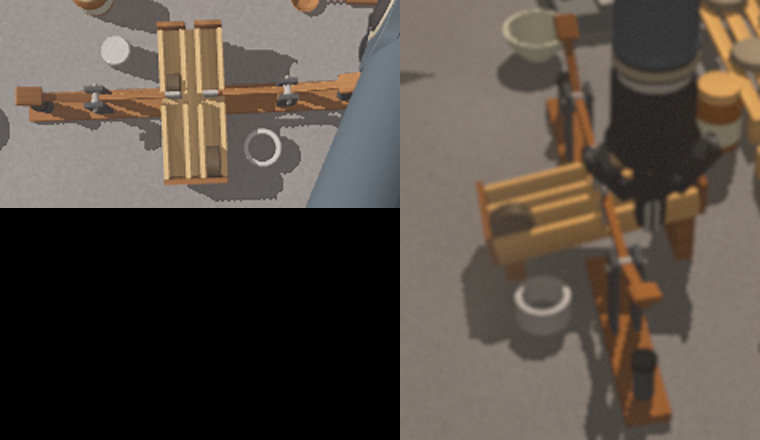

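The right gate is shut again: its blade is at 116 mm, against 119 mm on the left. The large cake is at the foot, the small one is still behind its gate, and the arm is clear. Handing in.

```bash
python3 -c "
from workcell import *
print(finish_job())"
```

```text
the job is handed in; nothing more can be done
None
```

The larger cake was in the right lane, so I pressed the right lever's pad with the shut fingertips. I pressed it down to its end stop and held it there until the cake reached the foot. Then I let the lever rise gently, backed the arm off, and handed the job in at about 7.5 s.

- **Before pressing:** the depth map put the cake tops at about 120 mm (right) and 102 mm (left), as expected for the 52 mm and 34 mm cakes. The top and side cameras disagreed by about 4 mm on the pad position, so I aimed at their average.
- **While pressed:** the force rose from about 6 N to 15 N with only 1 mm more travel, so the lever was on its stop. The fingertip height of 103 mm fits the 104 mm given for the pad fully pressed. The large cake came to rest at about rack x = -0.105, as expected.
- **After release:** both gates are shut, with blade tops at 116 and 119 mm, equal within the depth noise. The small cake is still behind its gate. In the final cropped pictures the tin, mould and bowl look unmoved. I did not check the brush and spoon again, and the jar was only partly in view. The fingertips ended about 85 mm above the pad, touching nothing.

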